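# Close the pantry jar with its screw lid

## Robot

A 6-joint arm with a two-finger parallel gripper is mounted at the origin on the work surface. World frame = base frame: x ahead of the robot, y to its left, z up, the work surface at z = 0. Lengths are in m, angles in rad, forces in N, time in s.
With the tool pointing down it reaches from about 0.35 to 1 m from the base axis. Payload 7.1 kg.
Tool frame: the origin (TCP) lies between the finger pads; the fingertips stand 22 mm ahead of it and the grasp point (between the pads) lies 3 mm ahead of it; x points along the fingers, y is the direction in which the jaws open and shut, and the axes are right-handed (so a half turn about x gives the same grasp; the last joint's range is limited). The gripper opens to 85 mm and grips with 20 to 120 N. Pads are 22 mm wide; open, the fingers measure 114 mm over their backs; the gripper's body (76 mm by 85 mm) begins 54 mm behind the grasp point. The pads swing forward as they close: fully open they stand 13 mm farther back than shut.
Start: joints at [-0.019, 0.423, 1.63, -0, 1.089, -0.019], TCP at [0.625, 0, 0.253] pointing down, gripper open.
Joint ranges: [-3, 3], [-0.9, 2.11], [0.09, 2.58], [-1.31, 4.45], [0.11, 2.69], [-2.54, 2.54]. Speed limits (rad/s): [2.39, 2.39, 3.01, 3.14, 3.14, 3.14].

## Interface

Orientations are given as a rotation vector (axis times angle).
In Python, from rig import manip gives the robot as it stands. The module is installed in compiled form; this text tells all that it offers. Calls block until the motion is done:
- manip.move_to(position, orientation): joint-space move of the TCP to a pose.
- manip.servo_line(position, orientation=None, rate=0.15): straight line of the TCP; orientation=None keeps the orientation; rate is the mean speed in m/s.
- manip.set_joints(angles): joint-space move.
- manip.command_gripper(opening, f_grip=None): finger opening in m; f_grip is the grip in N (None keeps the last); returns when the fingers have stopped.
- manip.hold(seconds).
- manip.solve_ik(position, orientation): joint angles nearest the present ones, or None.
- manip.camera(name): name is "scene" or "side" or "wrist"; returns a dict with "image" (480x640x3 uint8, red, green, blue), "fx", "fy", "cx", "cy" (pixels), "k1" (the pictures are not rectified: a ray, as slopes to the right and down, at radius r is drawn at 1 + k1 r^2 times it, then the intrinsics apply), "cam_to_world" (4x4, takes a point from camera to world coordinates); the wrist camera has in their place "mount" (4x4, takes a point from camera to tool coordinates, whose origin is the TCP and whose axes are the tool frame's). Camera axes: x right, y down, z forward; pixel columns grow to the right and rows downward; lengths in m; the calibration is good to about 2 mm. A picture is of the moment at which its call begins: read the wrist's pose just before it. There is no depth.
A pose or a line that the arm cannot do raises manip.IKError and nothing moves.
- manip.sign_off(): hands the job in, once; it reports no verdict.
Readings, each from a call of its own:
- manip.get_time(): time.
- manip.get_joint_positions(): joint angles.
- manip.get_joint_vel(): joint speeds.
- manip.get_tau(): joint torques, N m.
- manip.get_position(): TCP position.
- manip.get_ee_rot(): TCP orientation.
- manip.get_contact_force(): force on the tool from outside, world axes, zero at the start.
- manip.get_torque(): the same for the moment, N m.
- manip.get_width(): finger opening in m.
Only numpy, scipy, OpenCV 4.12 (cv2) and the standard library are available. Lean on these libraries where they do the work, as an engineer would, in place of code of your own. Each camera call takes 0.05 s, during which the arm holds its last target.

## Task

Close the open white storage jar with the blue screw lid. First set the lid level on top of the thread so that it rests there, not yet caught; turn it back (anticlockwise seen from above) until it drops into the thread starts, then screw it clockwise, as far as it will go, and let go. Leave the tin, the spice jar and the steel cup where they are.

Things in the scene. Friction and masses are not known exactly. Their poses are not given: they have to be found in the camera images.
- jar: Open white plastic storage jar, 116 mm across, held fast in a screwed-down wooden cradle (150 x 150 x 45 mm); it cannot move or turn. Origin: on its axis at the work surface, z up. The neck (56 mm outside) rises 24 mm above the flat shoulder and carries a grey thread, 68 mm outside, with four equal starts: red marks on the shoulder along the jar's +x, +y, -x and -y axes.
- shoulder (a point): Point on the jar's axis at its shoulder, 137 mm above the work surface; axes as the jar's. Lid origin above it: 18.5 mm with the lugs resting on top of the thread, 7.8 mm once they have dropped into the start gaps, then sinking to 3.0 mm over turns from 10 to 60 deg clockwise of the marks; end stop at 65 deg clockwise.
- start (a point): Red mark on the shoulder, 49 mm out along the jar's +x. Angles from each mark, anticlockwise positive: start gap -10 to +10 deg; thread from -70 to -10 deg, its flat top 20 mm above the shoulder; stop post 23.5 mm high from +10 to +20 deg. So lugs on top of the thread can be slid only between -65 and the gap, and in the gap turning back ends at +5 deg.
- lid: Loose blue screw lid, 77 mm across, 77 to 154 g, right way up on the work surface. Origin: centre of the underside of its skirt, z up. Disc's top is 26 mm above it. Four inner lugs (5 mm thick, centres 4 mm above the origin, tips 29.5 mm from the axis) on its +x, +y, -x, -y axes, yellow ticks above them; any quarter turn fits alike. It turns and drops easily, 1.5 mm play on the neck.
- bar (a point): Centre of the top of the lid's bar grip, 56 mm above the lid's origin. The bar is 50 mm long (lid's x), 18 mm wide (lid's y) and 30 mm high (26 to 56 mm above the lid's origin). A safe way to set the lid down on the thread is with the lugs 20 to 45 deg clockwise of the red marks.
- tin: Closed food tin, 68 mm across, 60 mm high; bystander. Origin: centre of its underside.
- spice: Amber spice jar with red cap, 52 mm across, 85 mm high; bystander. Origin: centre of its underside.
- cup: Open steel measuring cup, 64 mm across, 50 mm high; bystander. Origin: centre of its underside.
Not all that is in view belongs to the job. Of the things shaped like the lid, the blue one is meant.

How it is judged:
By the outcome, as a careful person would: the job done as asked, in the order asked, and still so for the second after the job is handed in, with the robot touching nothing.
It also fails if it takes over 54 s, if anything falls off the work surface, if the arm or the gripper's body presses on something with over 40 N, if the wrist force passes 120 N, or if a joint passes its speed limit or range.

## Working session

There is one attempt and no reset: what is moved stays moved. The work goes in short steps, each a Python script; the robot and the scene stay as the last script left them, time stands still between calls to the robot, and variables do not carry over. Pictures are saved under pics/ and viewed, and the job is handed in when it is done.

```bash
mkdir -p pics; ls; cat > h.py <<'E'
import numpy as np, cv2
from rig import manip as m
from scipy.spatial.transform import Rotation as R
def snap(n,f):
    p=m.get_position(); r=m.get_ee_rot()
    c=m.camera(n); cv2.imwrite('pics/'+f+'.png',c['image'][:,:,::-1])
    if 'mount' in c:
        T=np.eye(4);T[:3,3]=p;T[:3,:3]=R.from_rotvec(r).as_matrix() if np.size(r)==3 else r
        c['cam_to_world']=T@c['mount']
    np.save('pics/'+f+'.npy',c,allow_pickle=True); return c
def load(f): return np.load('pics/'+f+'.npy',allow_pickle=True).item()
def ray(c,u,v):
    d=np.array([(u-c['cx'])/c['fx'],(v-c['cy'])/c['fy']]); s=d.copy()
    for _ in range(30): s=d/(1+c['k1']*(s@s))
    T=np.array(c['cam_to_world']); return T[:3,3],T[:3,:3]@np.array([s[0],s[1],1])
def atz(c,u,v,z):
    o,d=ray(c,u,v); return o+d*(z-o[2])/d[2]
def proj(c,P):
    T=np.linalg.inv(np.array(c['cam_to_world'])); q=T[:3,:3]@np.asarray(P,float)+T[:3,3]
    s=q[:2]/q[2]; s=s*(1+c['k1']*(s@s)); return s*[c['fx'],c['fy']]+[c['cx'],c['cy']]
def crop(f,u,v,w,h,k,n):
    im=cv2.imread('pics/'+f+'.png')[v:v+h,u:u+w]; cv2.imwrite('pics/'+n+'.png',cv2.resize(im,None,fx=k,fy=k,interpolation=cv2.INTER_CUBIC))
E
python3 - <<'E'
from h import *
for n in['scene','side','wrist']:
    c=snap(n,n+'0'); print(n,c['fx'],c['k1'],np.round(c['cam_to_world'],3))
print(m.get_ee_rot(),m.get_time(),m.get_width())
E
```

```text
pics
scene 486.2743294619928 0.024690536175461825 [[ 0.052  0.854 -0.518  1.041]
 [ 0.999 -0.051  0.017 -0.037]
 [-0.011 -0.518 -0.855  0.942]
 [ 0.     0.     0.     1.   ]]
side 433.7406754215842 -0.009201145256548348 [[-0.926 -0.262  0.27   0.329]
 [-0.376  0.607 -0.7    0.51 ]
 [ 0.019 -0.75  -0.661  0.641]
 [ 0.     0.     0.     1.   ]]
wrist 368.5267395469579 -0.03245583794892632 [[ 1.     0.    -0.001  0.624]
 [-0.    -0.95  -0.313  0.082]
 [-0.001  0.313 -0.95   0.373]
 [ 0.     0.     0.     1.   ]]
[ 1.2086537   1.21008266 -1.21004349] 0.15 0.08527179910901016
```

View pics/scene0.png

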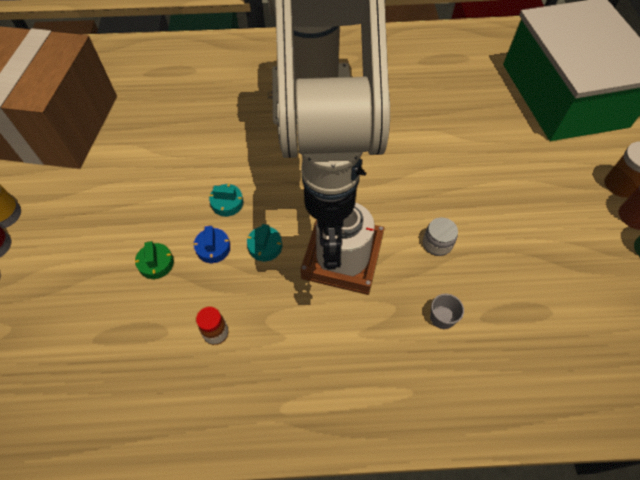

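View pics/side0.png

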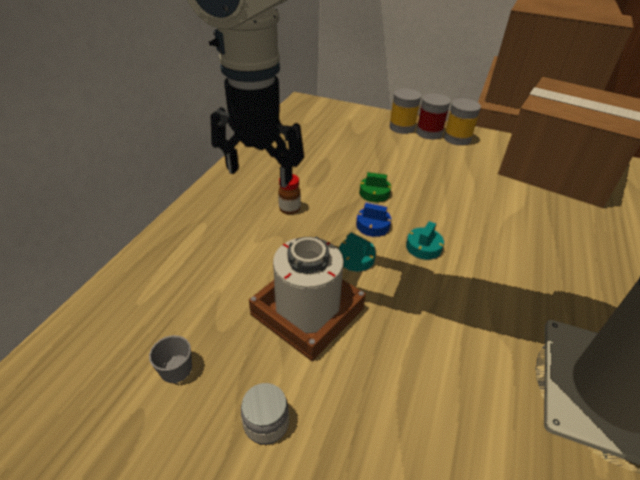

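View pics/wrist0.png

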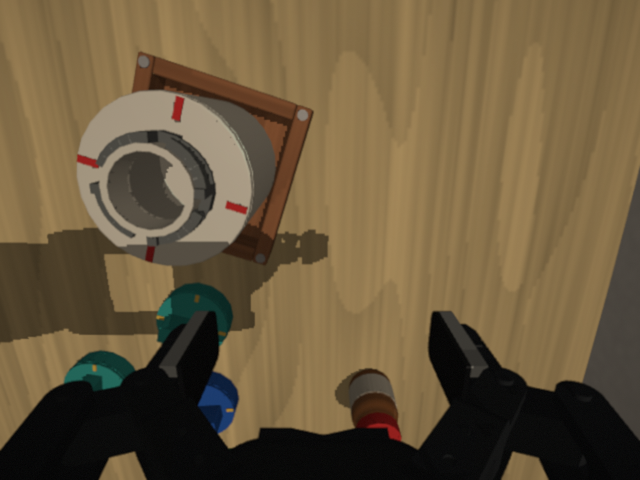

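```bash
python3 - <<'E'
from h import *
crop('scene0',120,170,180,140,4,'c1'); crop('wrist0',60,70,220,210,3,'c2'); crop('side0',330,180,120,100,6,'c3')
E
```

```text
(no output)
```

View pics/c1.png

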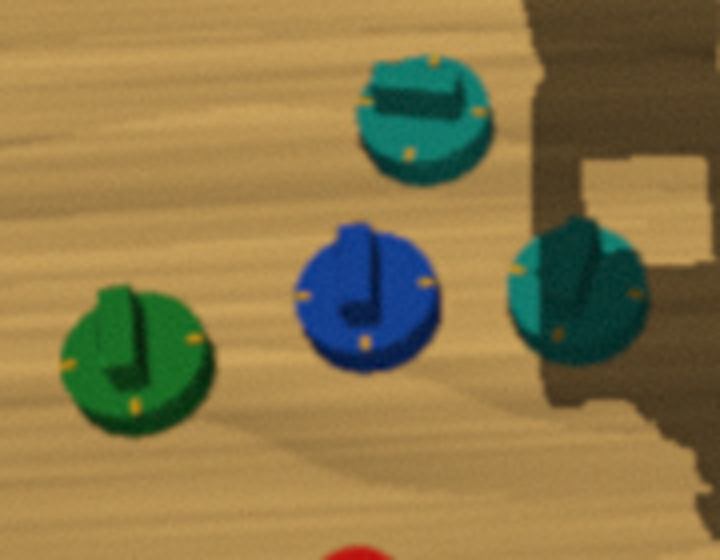

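View pics/c2.png

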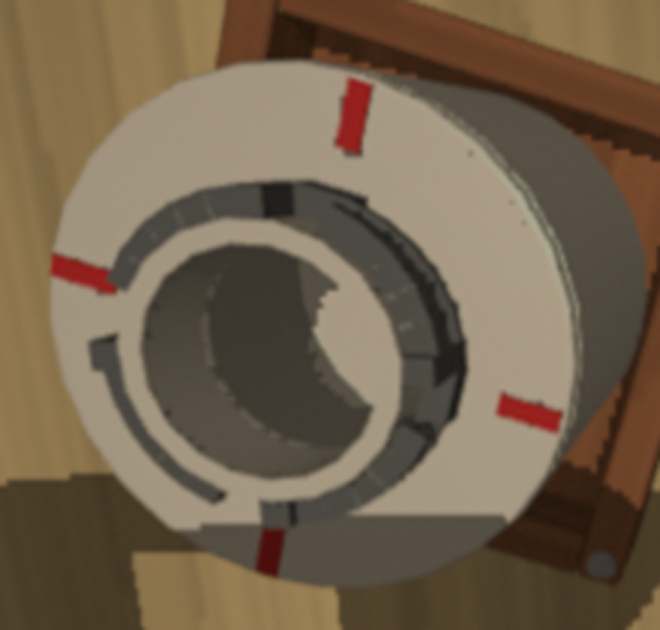

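View pics/c3.png

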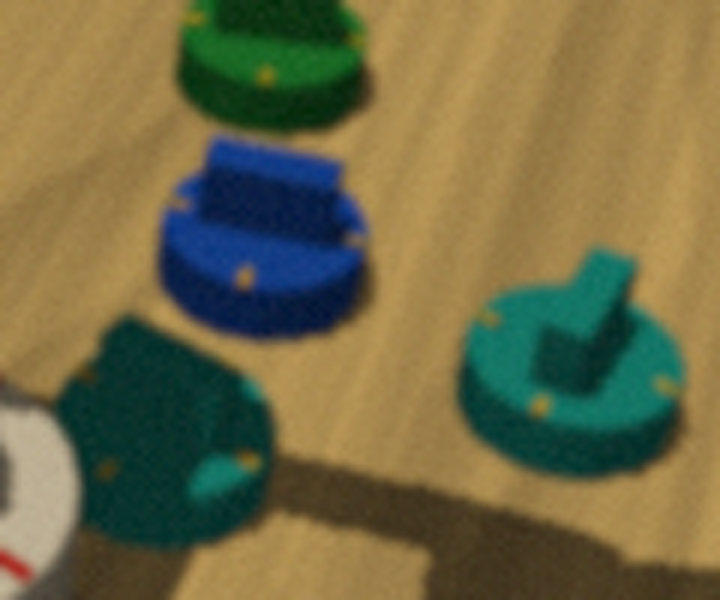

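```bash
cat > m1.py <<'E'
from h import *
s=load('scene0');d=load('side0');w=load('wrist0')
def off(k,p): return lambda q:(np.array(q)/k+p)
print('lid scene')
for q in[(303,295),(426,282),(365,343)]: print(np.round(atz(s,*off(4,(120,170))(q),.026),4))
print('lid side')
for q in[(181,204),(354,239),(246,277)]: print(np.round(atz(d,*off(6,(330,180))(q),.026),4))
print('jar wrist')
P=np.array([atz(w,*off(3,(60,70))(q),.137) for q in[(353,117),(83,273),(271,551),(530,412)]])
print(np.round(P,4),P.mean(0)); 
for i in range(2):
    v=P[i]-P[i+2]; print(np.linalg.norm(v),np.degrees(np.arctan2(v[1],v[0])))
E
python3 m1.py
```

```text
lid scene
[ 0.4839 -0.2783  0.026 ]
[ 0.4795 -0.2113  0.026 ]
[ 0.5162 -0.2426  0.026 ]
lid side
[ 0.5121 -0.2455  0.026 ]
[ 0.4462 -0.2514  0.026 ]
[ 0.4771 -0.2142  0.026 ]
jar wrist
[[ 0.5356  0.0882  0.137 ]
 [ 0.4737  0.0575  0.137 ]
 [ 0.5053 -0.0055  0.137 ]
 [ 0.5673  0.0269  0.137 ]] [0.52048532 0.0417744  0.137     ]
0.09850133949788799 72.0755397723584
0.09848978415752112 161.94459388193658
```

```bash
cat >> h.py <<'E'
def ori(bar,flip=0):
    a=np.radians(bar-90+180*flip); c,s=np.cos(a),np.sin(a)
    return R.from_matrix(np.array([[0,c,s],[0,s,-c],[-1,0,0]])).as_rotvec()
E
python3 - <<'E'
from h import *
r=m.get_ee_rot(); print(np.round(R.from_rotvec(r).as_matrix(),3))
for f in(0,1):
  for P,b in[((.4805,-.2466,.25),4.2),((.4805,-.2466,.05),4.2),((.5205,.0418,.205),40),((.5205,.0418,.205),77),((.5205,.0418,.205),6),((.5205,.0418,.30),40)]:
    q=m.solve_ik(P,ori(b,f)); print(f,b,None if q is None else np.round(q,2))
E
```

```text
[[-0.001  1.     0.   ]
 [ 0.     0.    -1.   ]
 [-1.    -0.001 -0.   ]]
0 4.2 [-0.5   0.3   1.82  0.    1.02  1.  ]
0 4.2 [-0.5   0.62  1.91  0.    0.61  1.  ]
0 40 [0.06 0.34 1.89 0.   0.91 0.93]
0 77 [ 0.06  0.34  1.89 -0.    0.91  0.28]
0 6 [0.06 0.34 1.89 0.   0.91 1.52]
0 40 [0.06 0.22 1.81 0.   1.11 0.93]
1 4.2 [-0.5   0.3   1.82 -0.    1.02 -2.14]
1 4.2 [-0.5   0.62  1.91 -0.    0.61 -2.14]
1 40 [ 0.06  0.34  1.89 -0.    0.91 -2.21]
1 77 None
1 6 [ 0.06  0.34  1.89 -0.    0.91 -1.62]
1 40 [ 0.06  0.22  1.81 -0.    1.11 -2.21]
```

```bash
python3 - <<'E'
from h import *
m.move_to((.4805,-.2466,.22),ori(4.2)); snap('wrist','w1'); print(m.get_time(),m.get_position())
E
```

```text
1.3083 [ 0.48128043 -0.24608853  0.22019187]
```

View pics/w1.png

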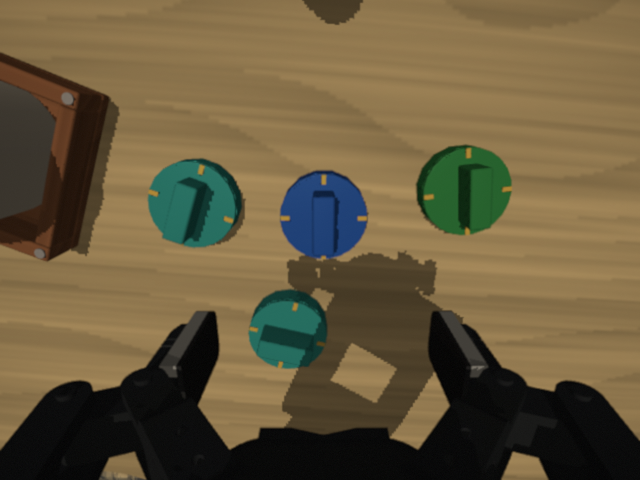

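```bash
python3 - <<'E'
from h import *
crop('w1',270,160,110,110,6,'c4')
w=load('w1')
P=np.array([atz(w,*q,.026) for q in[(285,218),(363,217),(324,180),(322,257)]]);print(np.round(P,4),P[:2].mean(0),P[2:].mean(0))
for a,b in((0,1),(3,2)):
  v=P[b]-P[a];print(np.linalg.norm(v),np.degrees(np.arctan2(v[1],v[0])))
s=load('scene0');print([proj(s,(.481,-.2466,.056)),proj(load('side0'),(.481,-.2466,.056)),proj(w,(.481,-.2466,.056))])
E
```

```text
[[ 0.4764 -0.2118  0.026 ]
 [ 0.4825 -0.2802  0.026 ]
 [ 0.5123 -0.2435  0.026 ]
 [ 0.4423 -0.247   0.026 ]] [ 0.47944141 -0.24600709  0.026     ] [ 0.47729855 -0.24527277  0.026     ]
0.06869785239913691 -84.9340638546584
0.07018025565079233 2.840019956570198
[array([207.62327487, 234.71829213]), array([374.92475334, 206.64234961]), array([324.89824017, 225.13122833])]
```

View pics/c4.png

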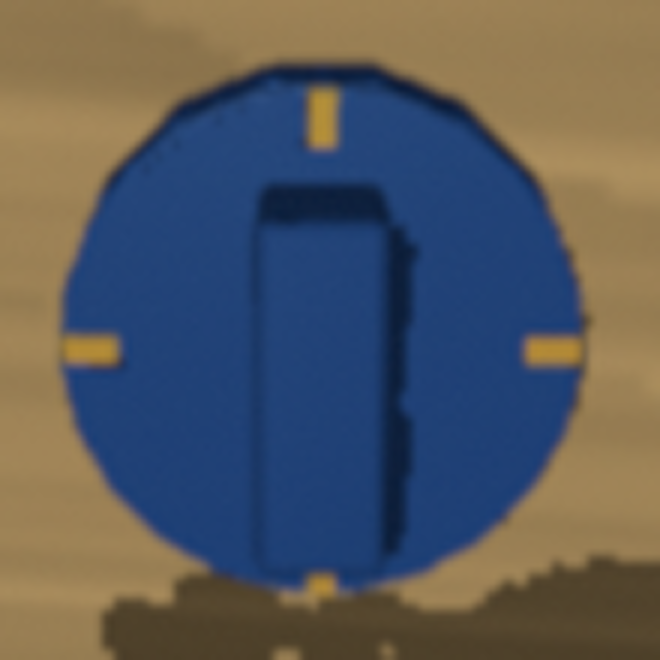

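```bash
python3 - <<'E'
from h import *
w=load('w1')
P=np.array([atz(w,*q,.026) for q in[(285.2,218.5),(362.3,218.5),(323.8,179.7)]]);print(np.round(P,4),P[:2].mean(0))
v=P[1]-P[0];print(np.linalg.norm(v),np.degrees(np.arctan2(v[1],v[0]))+90)
print(atz(w,323.5,226.2,.056))
e=[atz(w,270+x/6,160+y/6,.056) for x,y in((260,222),(384,222),(256,572),(384,572))];print(np.round(e,4))
E
```

```text
[[ 0.476  -0.212   0.026 ]
 [ 0.4811 -0.2798  0.026 ]
 [ 0.5126 -0.2433  0.026 ]] [ 0.47851929 -0.24587074  0.026     ]
0.06795799208755818 4.3081325192654845
[ 0.48002766 -0.24554907  0.056     ]
[[ 0.5031 -0.2358  0.056 ]
 [ 0.5043 -0.252   0.056 ]
 [ 0.4545 -0.2385  0.056 ]
 [ 0.4558 -0.256   0.056 ]]
```

```bash
python3 - <<'E'
from h import *
o=ori(4.3); p=np.array([.4796,-.2458,0])
m.command_gripper(.045,40)
m.servo_line(p+[0,0,.10],o,.2); m.servo_line(p+[0,0,.052],o,.1)
f0=m.get_contact_force(); m.command_gripper(0.0,40); print(m.get_width(),f0,m.get_contact_force(),m.get_position())
m.servo_line(p+[0,0,.07],o,.08); m.hold(.1); print(m.get_width(),m.get_contact_force(),m.get_position()); 
m.servo_line(p+[0,0,.30],o,.25); m.hold(.1); print(m.get_width(),m.get_contact_force(),m.get_time())
snap('wrist','w2')
m.move_to((.5205,.0418,.285),ori(40)); m.hold(.1); print(m.get_time(),m.get_position());snap('wrist','w3');snap('side','s3');snap('scene','sc3')
E
```

```text
0.01729344987597246 [-0.32480886  0.3788109   0.21678313] [-0.44618877  1.3747115   5.95254027] [ 0.4800832  -0.24604731  0.05274966]
0.01720237712181809 [-0.09725213 -0.86533594 -1.75850287] [ 0.47950386 -0.24575892  0.07003734]
0.017436415762765098 [ 0.26793969 -0.04038386 -1.05888111] 5.1583
6.425 [0.52068552 0.04059039 0.28502073]
```

View pics/w3.png

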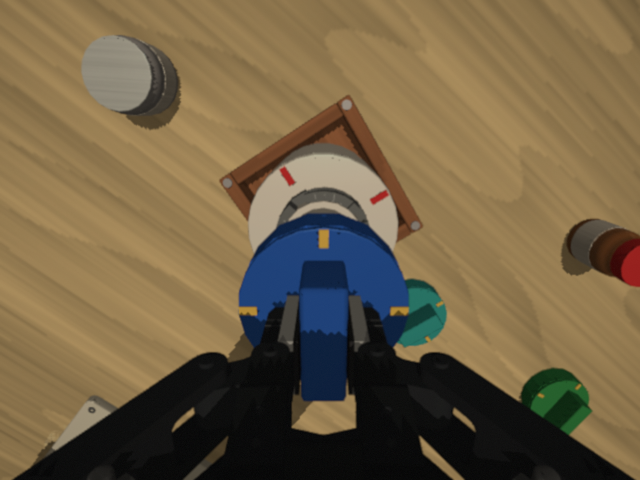

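View pics/s3.png

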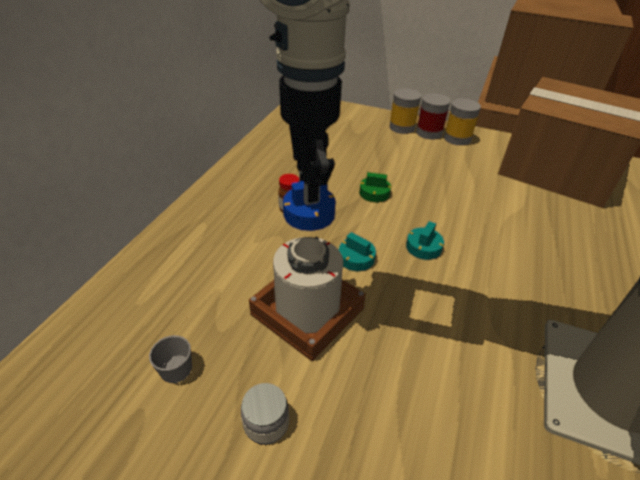

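View pics/sc3.png

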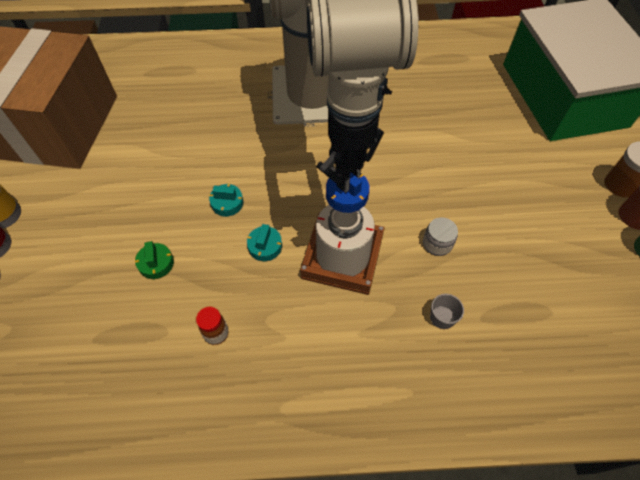

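```bash
python3 - <<'E'
from h import *
crop('w3',230,130,200,200,4,'c5'); crop('side0',265,225,85,70,9,'c6'); crop('sc3',300,170,90,90,8,'c7')
E
```

```text
(no output)
```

View pics/c5.png

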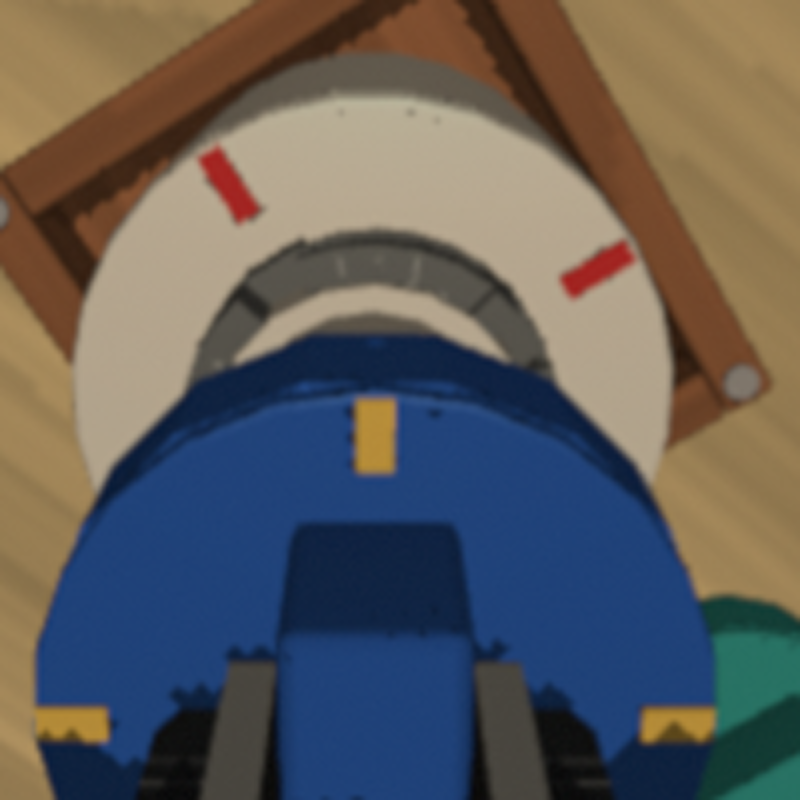

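View pics/c6.png

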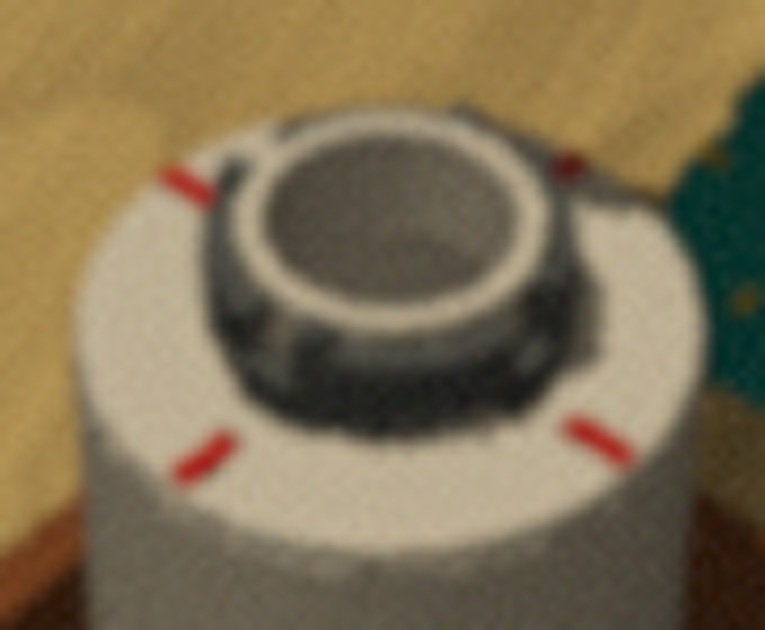

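View pics/c7.png

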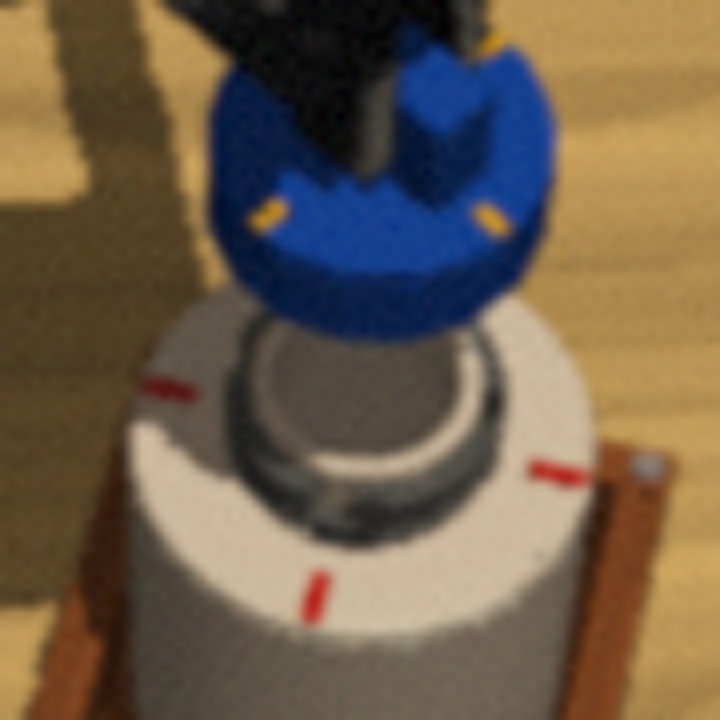

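```bash
cat > m2.py <<'E'
from h import *
from scipy.optimize import least_squares
w0,w3,s,d=load('wrist0'),load('w3'),load('sc3'),load('s3')
W0=[(np.array(q)/3+(60,70)) for q in[(353,117),(83,273),(271,551),(530,412)]]
W3=[np.array(q)/4+(230,130) for q in[(230,185),(598,269)]]
S=[np.array(q)/8+(300,170) for q in[(170,389),(316,597),(559,473)]]
D=[np.array(q)/9+(265,225) for q in[(188,187),(205,458),(600,441)]]
def fit(sets,z,r,x0):
    def res(p):
        o=[]
        for c,qs in sets:
            for q in qs:
                P=atz(c,*q,z)[:2]-p[:2]; a=np.arctan2(P[1],P[0])-p[2]; k=np.round(a/(np.pi/2))*np.pi/2+p[2]
                o+=list(P-r*np.array([np.cos(k),np.sin(k)]))
        return o
    f=least_squares(res,x0); return np.round([f.x[0],f.x[1],np.degrees(f.x[2])],4), np.round(np.sqrt(np.mean(f.fun**2))*1e3,2)
x=[.52,.042,np.radians(-18)]
for n,z in dict(w0=[(w0,W0)],w3=[(w3,W3)],s=[(s,S)],d=[(d,D)],all=[(w0,W0),(w3,W3),(s,S),(d,D)]).items(): print('jar',n,fit(z,.137,.049,x))
L3=[np.array(q)/4+(230,130) for q in[(72,725),(678,725),(375,436)]]
LS=[np.array(q)/8+(300,170) for q in[(269,215),(491,219),(492,42)]]
for z in(.257,.2585,.26):
  for n,k in dict(w3=[(w3,L3)],s=[(s,LS)]).items(): print('lid',z,n,fit(k,z,.0345,[.52,.04,np.radians(40)]))
E
python3 m2.py; python3 -c "
from h import *
print(m.get_position(),R.from_rotvec(m.get_ee_rot()).as_matrix().round(4))"
```

```text
jar w0 (array([  0.5205,   0.0418, -17.9899]), np.float64(0.35))
jar w3 (array([  0.5205,   0.0415, -18.0155]), np.float64(0.02))
jar s (array([  0.523 ,   0.0425, -18.0055]), np.float64(0.1))
jar d (array([  0.5217,   0.0395, -18.065 ]), np.float64(0.51))
jar all (array([  0.5214,   0.0413, -17.855 ]), np.float64(1.13))
lid 0.257 w3 (array([ 0.5191,  0.0401, 39.883 ]), np.float64(0.08))
lid 0.257 s (array([ 0.5211,  0.0414, 39.74  ]), np.float64(0.27))
lid 0.2585 w3 (array([ 0.5197,  0.0406, 39.883 ]), np.float64(0.31))
lid 0.2585 s (array([ 0.5222,  0.0412, 39.74  ]), np.float64(0.28))
lid 0.26 w3 (array([ 0.5202,  0.041 , 39.883 ]), np.float64(0.54))
lid 0.26 s (array([ 0.5233,  0.0411, 39.74  ]), np.float64(0.31))
[0.52064041 0.04079333 0.28505336] [[ 1.000e-04  6.414e-01 -7.672e-01]
 [-1.000e-04 -7.672e-01 -6.414e-01]
 [-1.000e+00  1.000e-04 -1.000e-04]]
```

```bash
python3 - <<'E'
from h import *
o=ori(40); p=np.array([.5213,.0428,0])
m.servo_line(p+[0,0,.25],o,.15); m.servo_line(p+[0,0,.215],o,.08); m.hold(.2)
print([np.round(m.get_position(),4) for _ in range(3)],m.get_contact_force())
for z in np.arange(.212,.2029,-.001):
    m.servo_line(p+[0,0,z],o,.02); f=m.get_contact_force(); print(round(z,4),np.round(m.get_position(),4),np.round(f,1))
    if f[2]>6: break
snap('side','s4');snap('scene','sc4');print(m.get_time())
E
```

```text
[array([0.5217, 0.0428, 0.2156]), array([0.5217, 0.0428, 0.2156]), array([0.5217, 0.0428, 0.2156])] [-0.80064845 -0.19922243 -1.03177282]
0.212 [0.5212 0.0428 0.2119] [ 1.  -0.9 -1.8]
0.211 [0.5213 0.0428 0.2109] [ 0.2  0.6 -1.2]
0.21 [0.5212 0.0428 0.2099] [ 0.7  0.1 -1.5]
0.209 [0.5212 0.0428 0.2089] [-0.1  0.3 -1. ]
0.208 [0.5215 0.0428 0.2082] [-0.  -0.5  0.4]
0.207 [0.5216 0.0429 0.2079] [-2.4  0.9  8.3]
9.3917
```

```bash
python3 - <<'E'
from h import *
o=ori(40); p=np.array([.5213,.0420,0])
m.servo_line(p+[0,0,.212],o,.05); m.hold(.3); print(m.get_position())
m.servo_line(p+[0,0,.2075],o,.03); m.hold(.2); print(m.get_position(),m.get_contact_force())
m.command_gripper(.03,30); m.hold(.1); print(m.get_position(),m.get_contact_force(),m.get_width())
snap('side','s5');snap('wrist','w5');snap('scene','sc5');print(m.get_time())
crop('s5',240,140,130,110,6,'c8');crop('sc5',290,150,110,110,7,'c9')
E
```

```text
[0.52117355 0.04199695 0.21177314]
[0.52178351 0.04205794 0.20799192] [-0.96951467 -0.16044368  5.03104106]
[0.52121451 0.04202857 0.20730467] [-1.11254926  0.38249241 -0.521772  ] 0.029879182276203065
10.975
```

View pics/c8.png

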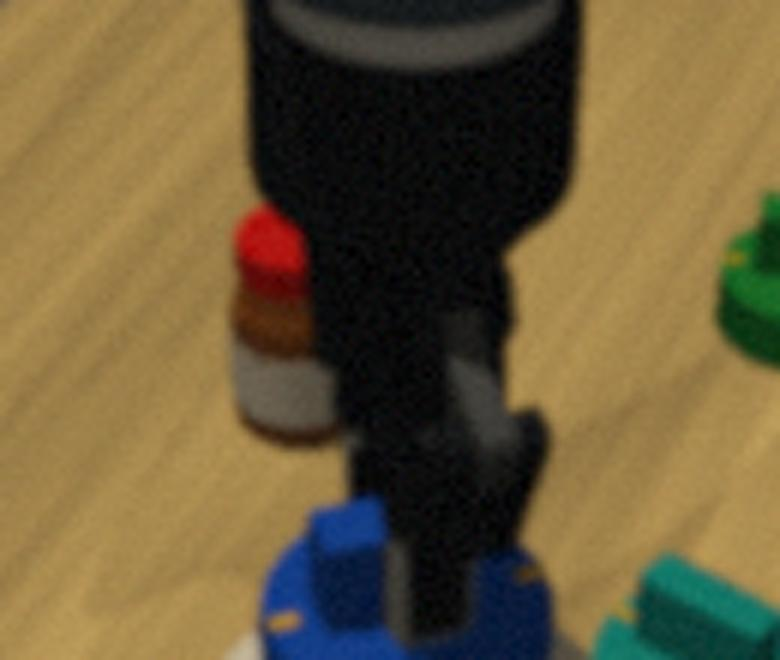

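View pics/w5.png

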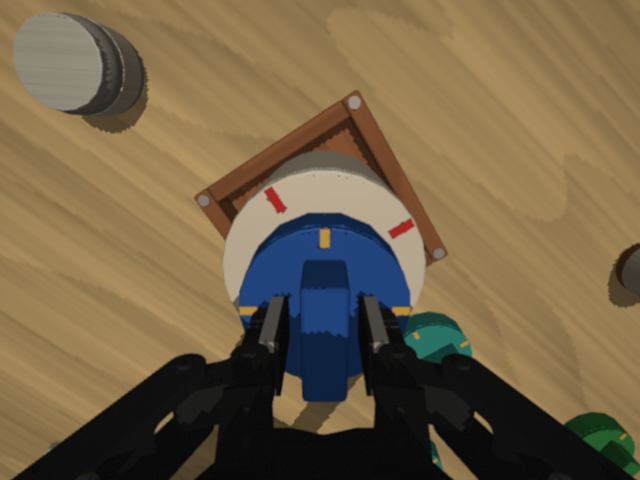

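View pics/c9.png

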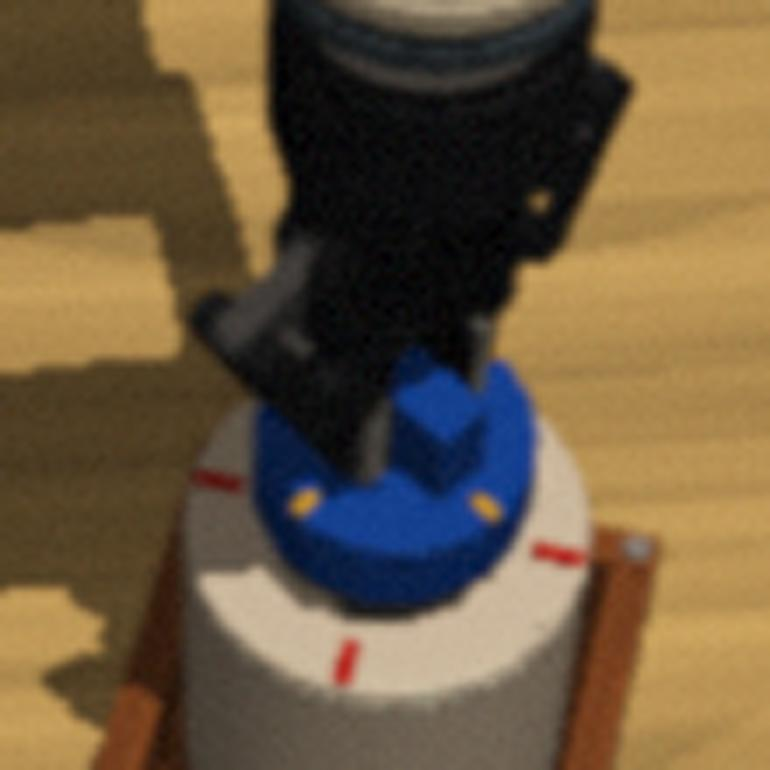

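```bash
python3 - <<'E'
from h import *
p=(.5213,.0420,.2078)
m.command_gripper(0,25); print(m.get_width(),m.get_contact_force(),m.get_torque())
for b in (46,52,58,64,68,72):
    m.move_to(p,ori(b)); print(b,m.get_time(),np.round(m.get_position(),4),np.round(m.get_contact_force(),1),np.round(m.get_torque(),2))
m.hold(.2)
snap('scene','sc6')
m.command_gripper(.03,25); m.hold(.3); print(m.get_position(),m.get_contact_force())
snap('side','s7');snap('wrist','w7');snap('scene','sc7');print(m.get_time())
crop('s7',240,170,130,110,6,'c8');crop('sc7',290,150,110,110,7,'c9')
E
```

```text
0.017187943172681543 [ 1.0238535  -0.46317118  0.65955685] [-0.04170244 -0.05839581 -0.07931709]
46 11.475 [0.5211 0.042  0.2076] [-1.9 -0.3 -0.5] [ 0.02  0.06 -0.  ]
52 11.725 [0.5212 0.042  0.2077] [-1.  -0.7 -0.8] [-0.01  0.01 -0.  ]
58 11.975 [0.5212 0.042  0.2077] [-0.9  1.  -1.7] [ 0.03 -0.02 -0.03]
64 12.225 [0.5213 0.042  0.2078] [ 0.8 -0.7 -2. ] [-0.02  0.03 -0.03]
68 12.475 [0.5213 0.042  0.2078] [-0.3 -0.5 -1.4] [-0.03 -0.05  0.01]
72 12.725 [0.5213 0.042  0.2078] [-0.1  1.4 -0.6] [ 0.03 -0.02  0.06]
[0.52133825 0.04200232 0.20783638] [ 0.02501546  0.54678795 -0.4856666 ]
13.7083
```

View pics/c8.png

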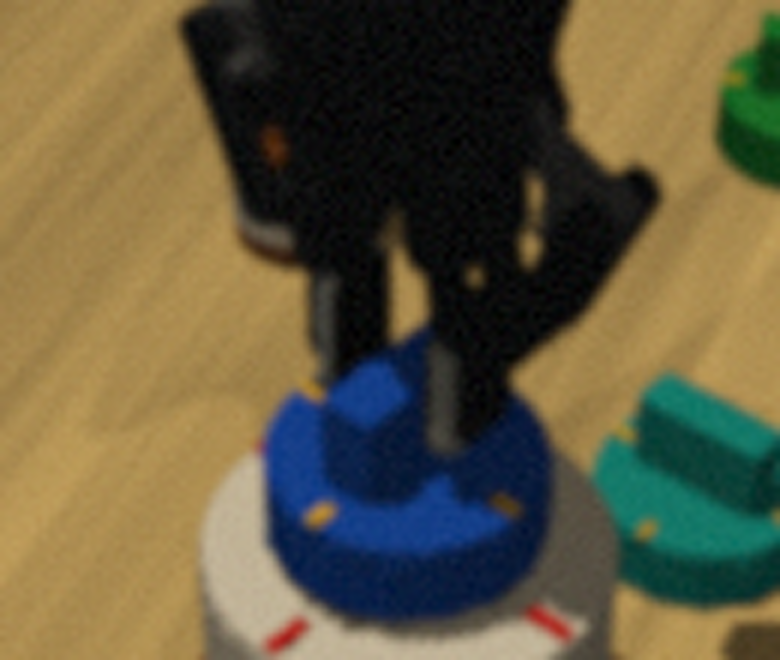

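View pics/w7.png

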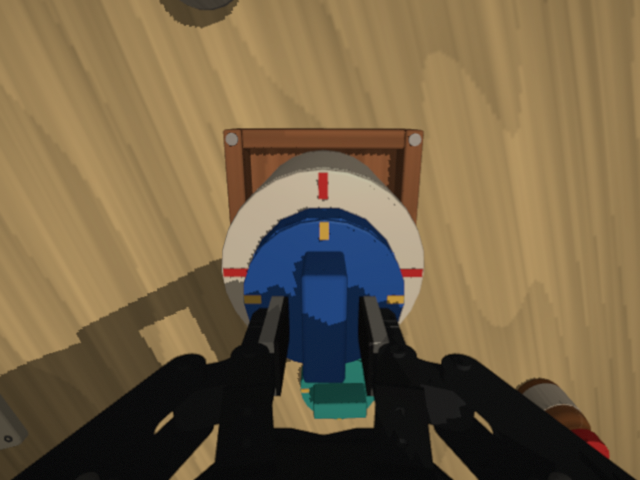

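View pics/c9.png

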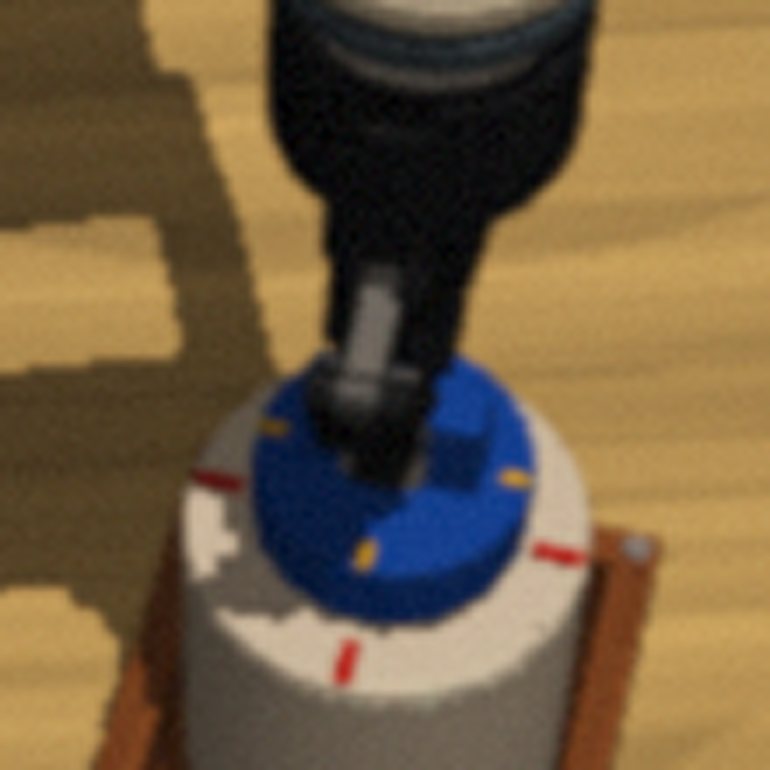

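```bash
python3 - <<'E'
from h import *
for f,a,b in(('w5',(247.5,311),(402,311)),('w7',(253,299.5),(396,299.5))):
  w=load(f)
  for z in(.1708,.1815): print(f,z,np.linalg.norm(atz(w,*a,z)-atz(w,*b,z)))
E
```

```text
w5 0.1708 0.07409709131467489
w5 0.1815 0.06904216533991007
w7 0.1708 0.06798568617909778
w7 0.1815 0.06336153474241718
```

```bash
python3 - <<'E'
from h import *
xy=np.array([.5213,.0420,0])
m.servo_line(xy+[0,0,.1973],ori(72),.05); m.hold(.1); print(m.get_position(),m.get_contact_force())
m.command_gripper(0,35); print(m.get_width(),m.get_contact_force())
for t in (5,10,15,20,25,30,35,40,45,50,55,60,63,65):
    z=.1973-.0048*np.clip((t-10)/50,0,1)
    m.move_to(xy+[0,0,z],ori(72-t)); f=m.get_contact_force(); q=m.get_torque()
    print(t,np.round(m.get_position(),4),np.round(f,1),np.round(q,2))
    if abs(q[2])>1.5 or np.linalg.norm(f)>40: break
snap('wrist','w8');snap('scene','sc8');print(m.get_time(),m.get_width())
E
```

```text
[0.52131308 0.0420021  0.19718477] [0.1633518  0.01236721 0.95760088]
0.017650517864907594 [-1.01194346 -0.37850217  1.60675059]
5 [0.5214 0.042  0.1975] [0.3 1.2 1. ] [ 0.02  0.03 -0.09]
10 [0.5215 0.042  0.1974] [0.7 0.3 1.9] [ 0.07 -0.   -0.07]
15 [0.5215 0.042  0.197 ] [0.4 0.8 2.8] [-0.07 -0.05 -0.14]
20 [0.5214 0.042  0.1965] [ 0.6 -0.   3.7] [-0.07 -0.06 -0.11]
25 [0.5214 0.0419 0.196 ] [ 0.3 -1.5  4.5] [-0.17 -0.02 -0.15]
30 [0.5214 0.042  0.1955] [-0.2 -0.3  4.5] [-0.11 -0.05 -0.12]
35 [0.5214 0.042  0.1951] [-0.9 -0.9  4.9] [-0.14 -0.09 -0.22]
40 [0.5214 0.042  0.1945] [ 0.  -0.9  5.7] [-0.16 -0.1  -0.15]
45 [0.5213 0.0419 0.1941] [ 0.4 -0.7  5.3] [-0.12 -0.08 -0.21]
50 [0.5213 0.0419 0.1936] [0.2 0.  4.5] [-0.22 -0.1  -0.23]
55 [0.5213 0.042  0.1931] [ 0.6 -0.3  5.8] [-0.15 -0.1  -0.19]
60 [0.5213 0.042  0.1927] [-0.  -1.4  5.9] [-0.17 -0.05 -0.2 ]
63 [0.5212 0.042  0.1926] [ 1.1 -0.4  5.7] [-0.11 -0.02 -0.13]
65 [0.5212 0.0419 0.1925] [ 0.6 -0.4  4.9] [-0.16 -0.07 -0.02]
18.0167 0.016902829003152455
```

View pics/w8.png

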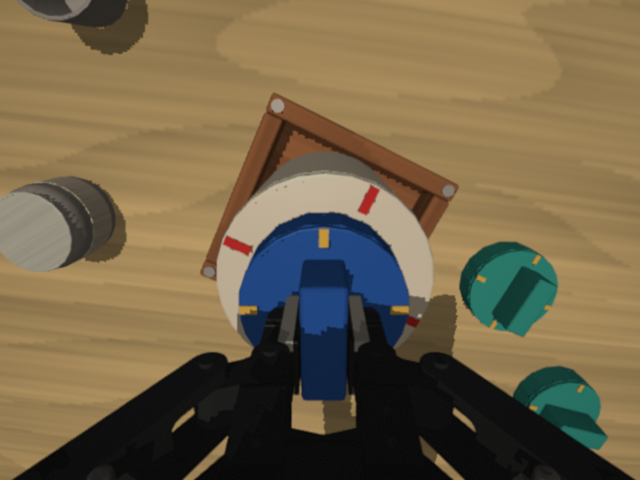

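```bash
python3 - <<'E'
from h import *
P=np.array([.5213,.0420,.1925])
for t in (66,67,68,69,70):
    m.move_to(P,ori(72-t)); m.hold(.1); f=m.get_contact_force(); q=np.mean([m.get_torque() for _ in range(3)],0)
    M=R.from_rotvec(m.get_ee_rot()).as_matrix(); print(t,np.degrees(np.arctan2(M[1,1],M[0,1]))+90,np.round(f,1),np.round(q,2))
    if abs(q[2])>.7: break
print(m.get_time())
E
```

```text
66 6.39125215987886 [ 0.4 -2.3  4.7] [-0.33 -0.05  0.13]
67 5.44399666227784 [-0.5 -2.   4.4] [-0.49 -0.03  0.56]
68 4.508546802657023 [-0.6 -2.   5.6] [-0.4   0.    0.99]
19.0667
```

```bash
python3 - <<'E'
from h import *
m.command_gripper(.045); m.hold(.1)
m.servo_line((.5213,.0420,.30),None,.12); snap('wrist','w9'); 
m.move_to((.4,-.15,.35),ori(40)); m.hold(.2); snap('scene','sc9'); snap('side','s9'); print(m.get_time(),m.get_contact_force())
crop('w9',210,130,220,200,3.6,'c10'); crop('s9',235,190,130,120,6,'c11'); crop('sc9',290,170,110,110,7,'c12')
E
```

```text
21.95 [-0.39393541  0.69504976 -0.06615157]
```

View pics/c10.png

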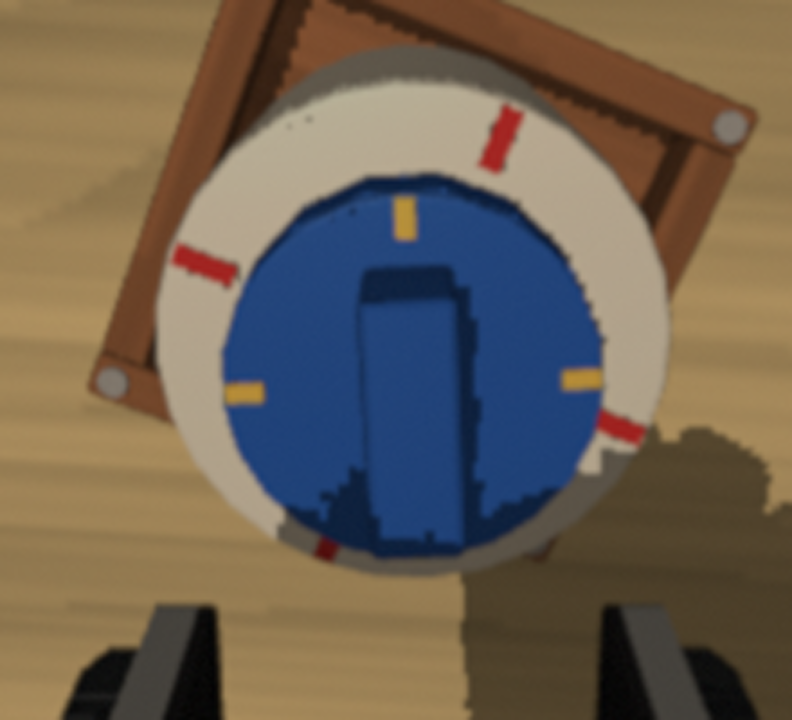

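View pics/c11.png

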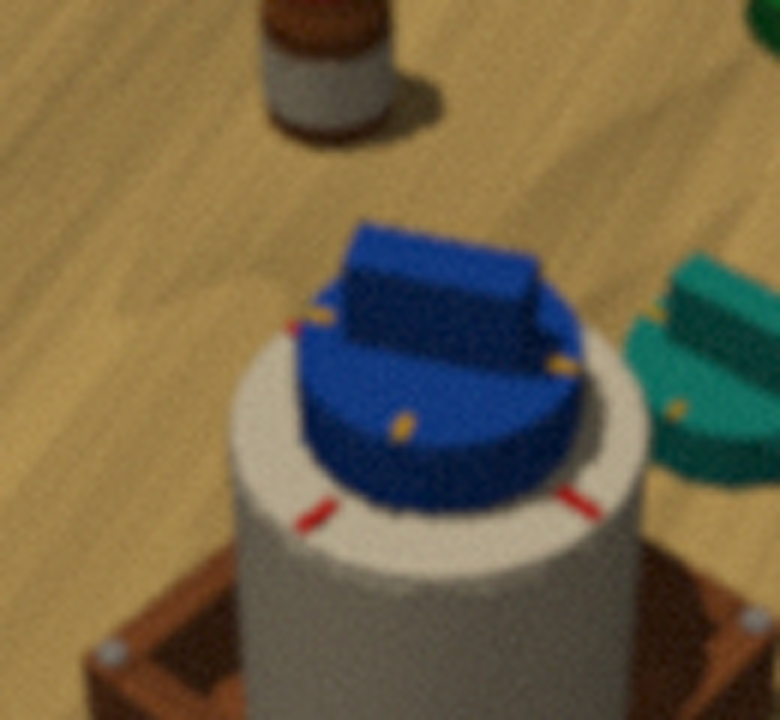

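View pics/c12.png

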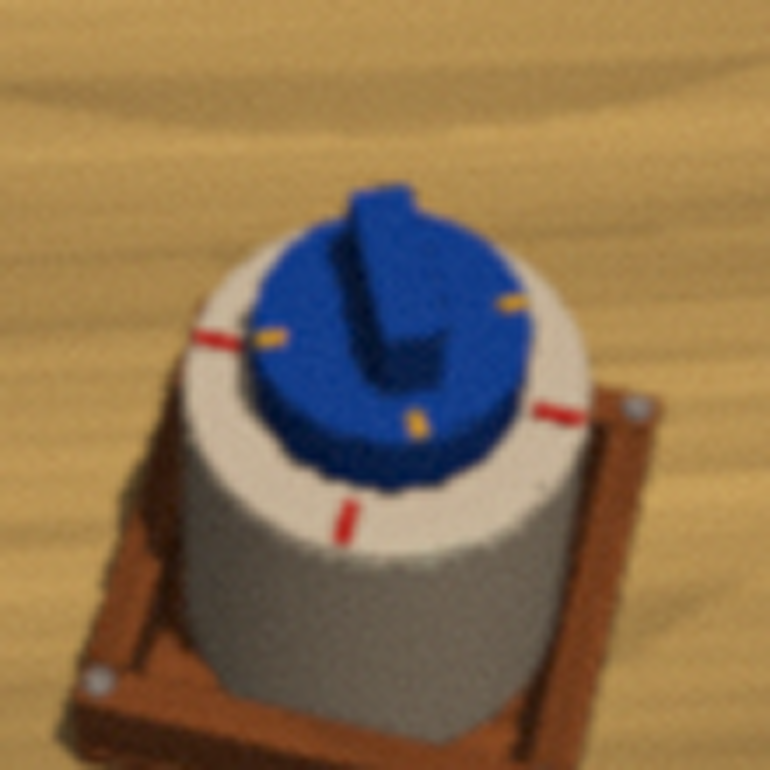

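View pics/sc9.png

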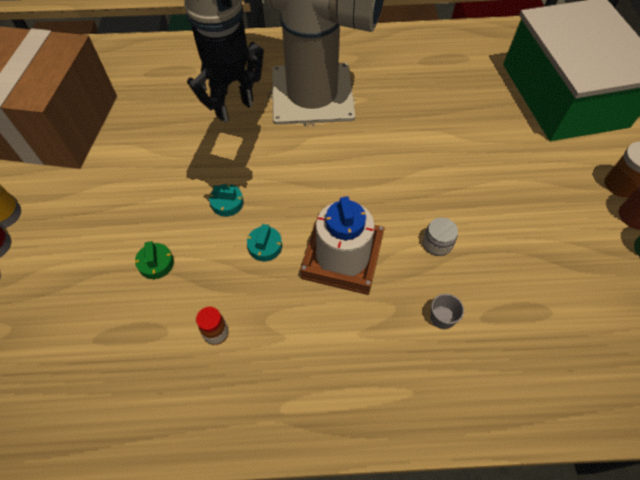

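```bash
python3 - <<'E'
from h import *
def ang(c,a,b,z):
    v=atz(c,*b,z)-atz(c,*a,z); return np.degrees(np.arctan2(v[1],v[0])),np.linalg.norm(v)
w=load('w9'); g=lambda q:np.array(q)/3.6+(210,130)
print(ang(w,g((244,393)),g((582,379)),.166), ang(w,g((205,267)),g((620,428)),.137))
s=load('sc9'); g=lambda q:np.array(q)/7+(290,170)
print(ang(s,g((271,338)),g((513,303)),.166), ang(s,g((218,341)),g((559,414)),.137))
d=load('s9'); g=lambda q:np.array(q)/6+(235,190)
print(ang(d,g((320,315)),g((563,364)),.166))
E
```

```text
(np.float64(-83.49656527451573), np.float64(0.06791530640536066)) (np.float64(-107.9606042921474), np.float64(0.09927460300202545))
(np.float64(96.3937220580227), np.float64(0.06756941690509612)) (np.float64(72.16769695962033), np.float64(0.09834746561099135))
(np.float64(-173.19028769354293), np.float64(0.06757250609548729))
```

```bash
python3 -c "
from h import *
m.sign_off(); print(m.get_time())"
```

```text
the job is handed in; nothing more can be done
the job is handed in; nothing more can be done
```

The blue lid is screwed onto the jar up to its end stop and released. I handed the job in after about 22 s of the 54 s allowed.

- **Setting down:** I set the lid level on the thread with its lugs about 32° clockwise of the red marks. Contact came at the expected height. I let go, and it stayed resting there.
- **Dropping in:** I turned it back anticlockwise to the marks and opened the fingers. It dropped about 10.7 mm; the spacing of the yellow ticks in the wrist picture fitted the lowered height.
- **Screwing:** I gripped it again and turned it clockwise, following the thread down. The wrist torque rose to about 1 N m against the stop, with no wrist force reading above about 8 N. I then released it and moved the arm clear.
- **Last checks:** The wrist and scene cameras put the lid about 65.5° clockwise of the marks, against 65° for the stop. The side view gave about 65°. The lid is level and low on the shoulder. In the final scene picture the tin, spice jar and cup look to be where they started.

The cameras disagreed on absolute positions by 2–3 mm. I therefore aligned the lid to the jar from the difference between the two within each camera, and those differences agreed to under 0.5 mm.

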